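Inspect a tube against the black plate

ROBOT

A 6-joint arm with a two-finger parallel gripper is mounted at the origin on the work surface. World frame = base frame: x ahead of the robot, y to its left, z up, the work surface at z = 0. Lengths are in m, angles in degrees, forces in N, time in s.
With the tool pointing down it reaches from about 0.35 to 0.925 m from the base axis. Payload 6.4 kg.
Tool frame: the origin (TCP) lies at the centre of the arm's flange, where the gripper is bolted on; the fingertips stand 173 mm ahead of it and the grasp point (between the pads) lies 155 mm ahead of it (manip.tips_ahead is the distance from the TCP to the fingertips, in m); z points along the fingers, y is the direction in which the jaws open and shut (so a half turn about z gives the same grasp; the last joint's range is limited). The gripper opens to 85 mm and grips with 20 to 120 N. Pads are 22 mm wide; open, the fingers measure 114 mm over their backs; the gripper's body (76 mm by 85 mm) begins 54 mm behind the grasp point. The pads swing forward as they close: fully open they stand 13 mm farther back than shut.
Start: joints at [54.712, 14.043, 89.255, -0, 76.702, -9.975], TCP at [0.278, 0.588, 0.405] pointing down, gripper open.
Joint ranges: [-179.41, 179.41], [-58.25, 129.5], [7.25, 145.43], [-54.29, 234.29], [11.92, 165.04], [-157.13, 157.13]. Speed limits (degrees/s): [147.25, 147.25, 180, 180, 180, 180].

INTERFACE

Orientations are given as [roll, pitch, yaw] about the fixed x, y, z axes, in that order (R = Rz(yaw) Ry(pitch) Rx(roll)).
In Python, from cell import manip, optics gives the robot as it stands. Calls block until the motion is done:
- manip.movep(position, orientation): joint-space move of the TCP to a pose.
- manip.move_l(position, rotation=None, rate=0.15, guard=None): straight line of the TCP; rotation=None keeps the orientation; rate is the mean speed in m/s. With guard (N) it stops when the force on the tool has changed by that much, and returns True; else False.
- manip.goto_joints(angles): joint-space move.
- manip.release() and manip.close_gripper(): open the fingers fully, or close them until they stop; the grip force is fixed at half the most.
- manip.dwell(seconds).
- manip.solve_ik(position, orientation): joint angles nearest the present ones, or None.
- optics.capture(name): name is "scene" or "top"; returns a dict with "color" (384x512x3 uint8, red, green, blue), "vertical_fov" (degrees; the focal length in pixels is half the picture's height over the tangent of half this angle, whatever the lens; pixels are square), "cx", "cy" (the principal point, pixels), "extrinsics" (4x4, takes a point from camera to world coordinates). Camera axes: x right, y up, looking along -z (the intrinsics and any distortion apply to the point x, -y, -z); pixel columns grow to the right and rows downward; lengths in m; the calibration is good to about 2 mm. A picture is of the moment at which its call begins. There is no depth.
A pose or a line that the arm cannot do raises manip.IKError and nothing moves.
- manip.hand_in(): hands the job in, once; it reports no verdict.
Readings, each from a call of its own:
- manip.read_clock(): time.
- manip.read_joint_pos(): joint angles.
- manip.read_joint_velocities(): joint speeds.
- manip.read_joint_efforts(): joint torques, N m.
- manip.read_position(): TCP position.
- manip.read_tcp_rot(): TCP orientation.
- manip.read_wrist_force(): force on the tool from outside, world axes, zero at the start.
- manip.read_moment(): the same for the moment, N m.
- manip.read_gripper_width(): opening from 0.0 (shut) to 1.0 (fully open).
Only numpy, scipy, OpenCV 4.12 (cv2) and the standard library are available. Lean on these libraries where they do the work, as an engineer would, in place of code of your own. Each camera call takes 0.05 s, during which the arm holds its last target.

TASK

Get the orange-capped tube ready to be inspected for cracks: first take the black plate out of the blue plate rack, slide it on edge all the way down into the slot of the white viewing stand and let it go. Then draw the orange-capped tube out of the tube rack, tip it to lean about 45 degrees, cap end up, and hold it steady at the viewing spot in front of the black plate, touching nothing but the gripper. Finish while still holding it there; leave the plate in its slot and everything else where it stands.

Things in the scene. Friction and masses are not known exactly. Their poses are not given: they have to be found in the camera images.
- black_plate: Matt black plate with a yellow grip tab, standing on edge in one of the two slots of the blue plate rack. Plate 5 mm thick (x) x 100 mm wide (y) x 120 mm tall (z). The tab stands centred on its top edge: 12 mm thick (x) x 40 mm wide (y), from 120 to 145 mm above the origin. Origin: centre of the lower edge; front and back are alike. 70 to 120 g, rigid; a grip of about 40 N is safe.
- clear_plate: Clear plate with a white tab, same size as the black one, in the other slot of the plate rack. Not to be moved.
- plate_rack: Fixed blue block, 120 (x) x 150 (y) x 35 mm (z), with two slots along its y at x = -30 and +30 mm, each 9 mm wide, 110 mm long and 25 mm deep. Origin: centre of its underside. It may stand left or right of the viewing stand, the tube rack on the other side.
- view_stand: Fixed white viewing stand: block 80 (x) x 150 (y) x 35 mm (z) with one slot along its y through the centre of its top: 9 mm wide (x), 110 mm long (y), 25 mm deep (slot floor 10 mm above the table), mouth chamfered 3 mm. Origin: centre of its underside; -x is its front, facing roughly the robot.
- view_spot (a point): Viewing spot, an unmarked point in the air: 100 mm in front (-x of the viewing stand) of the slot's middle and 140 mm above the table. Axes parallel to the stand's. The tube's middle should be held here, anywhere within about 40 mm; it may lean in any direction.
- orange_tube: A clear, empty capped plastic tube, 115 mm tall, like the others in the rack but with an orange cap. Origin: centre of its flat bottom; z along the tube to the cap. Body 30 mm in diameter; cap 35 mm in diameter, from 93 to 115 mm above the origin, with 16 mm of bare tube and then a paper label below it. About 50 g (35 to 70 g), rigid; a grip of about 40 N holds it safely. It stands in one of three holes of the tube rack.
- tube_mid (a point): Middle of the orange-capped tube, on its axis 57.5 mm from the bottom.
- blue_tube: A clear, empty capped plastic tube, 115 mm tall, like the others in the rack but with a blue cap. Origin: centre of its flat bottom; z along the tube to the cap. Not to be moved.
- grey_tube: A clear, empty capped plastic tube, 115 mm tall, like the others in the rack but with a grey cap. Origin: centre of its flat bottom; z along the tube to the cap. Not to be moved.
- tube_rack: Fixed green block, 70 (x) x 190 (y) x 60 mm (z), with three round holes 33 mm in diameter and 50 mm deep in a row along its y, 62 mm apart (hole floor 10 mm above the table, so the tube tops stand 125 mm above the table). Between neighbouring caps is 27 mm; both long sides are free. Origin: centre of its underside.
- bottle: White bottle with a blue label and red cap, 64 mm in diameter, 150 mm tall; origin under its centre. Not to be moved.
- beaker: Glass beaker, 66 mm in diameter, 85 mm tall; origin under its centre. Not to be moved.
- tip_box: Grey box with a bluish lid, 85 x 120 x 65 mm; origin under its centre. Not to be moved.
Things that resemble listed ones, but are neither listed nor needed, are in the scene too. Of the things that look like the plate_rack, the larger one is meant.

How it is judged (in metres and radians):
On the way, in this order (a step that is already met when the one before it is completed fails the run):
1. the black plate stands fully down in the viewing stand's slot and is let go (z of black_plate in the frame of view_stand between 0.005 and 0.016 m and x of black_plate in the frame of view_stand between -0.006 and 0.006 m and y of black_plate in the frame of view_stand between -0.012 and 0.012 m and angle between black_plate's own z axis and vertical below 0.2 rad and contact force between black_plate and the fingers below 0.1 N), for 0.2 s.
2. the orange-capped tube is drawn clear of the rack, held by the gripper (height (world z) of orange_tube above 0.065 m and contact force between orange_tube and the fingers above 0.5 N and contact force between orange_tube and tube_rack below 0.1 N), for 0.1 s.
At the end, for the whole second after the job is handed in: Orange-capped tube gripped and steady, middle within 50 mm of the viewing spot, leaning 30 to 60 degrees, cap end up, bottom 30 mm or more above the table, touching no plate, stand or rack; black plate untouched in the stand's slot, within 6 mm of the slot floor (all of step 1 and contact force between black_plate and the arm below 0.1 N and distance between tube_mid and view_spot below 0.05 m and angle between orange_tube's own z axis and vertical between 0.52 and 1.05 rad and height (world z) of orange_tube above 0.03 m and contact force between orange_tube and the fingers above 0.5 N and contact force between orange_tube and black_plate below 0.1 N and contact force between orange_tube and view_stand below 0.1 N and contact force between orange_tube and tube_rack below 0.1 N and contact force between orange_tube and plate_rack below 0.1 N and linear speed of orange_tube below 0.03 m/s and angular speed of orange_tube below 0.3 rad/s and linear speed of black_plate below 0.02 m/s); the arm keeps its last pose, push and grip.
It fails at once if a bystander is moved by more than 40 mm or tipped over (distance of any of blue_tube, grey_tube, clear_plate, bottle, beaker, tip_box from where it was at the start of the episode above 0.04 m or angle between any of blue_tube, grey_tube, clear_plate, bottle, beaker, tip_box's own z axis and vertical above 0.5 rad).
It also fails if it takes over 54 s, if anything falls off the work surface, if the arm or the gripper's body presses on something with over 40 N, if the wrist force passes 120 N, or if a joint passes its speed limit or range.

## Working session

There is one attempt and no reset: what is moved stays moved. The work goes in short steps, each a Python script; the robot and the scene stay as the last script left them, time stands still between calls to the robot, and variables do not carry over. Pictures are saved under pics/ and viewed, and the job is handed in when it is done.

```bash
ls; mkdir -p pics; python3 - <<'E'
from cell import manip, optics
import cv2
for n in("scene","top"):
    d=optics.capture(n)
    print(n,{k:(v if k!="color" else v.shape) for k,v in d.items()})
    cv2.imwrite(f"pics/{n}0.png",d["color"][:,:,::-1])
print(manip.read_clock())
E
```

```text
pics
scene {'color': (384, 512, 3), 'vertical_fov': 43.913267685226984, 'cx': 259.0393922015142, 'cy': 191.64687267344965, 'extrinsics': array([[ 0.68279668, -0.59707824,  0.42105377,  1.12922781],
       [ 0.73054304,  0.56566571, -0.38252995, -0.50949821],
       [-0.00977538,  0.56878808,  0.82242602,  1.22131651],
       [ 0.        ,  0.        ,  0.        ,  1.        ]])}
top {'color': (384, 512, 3), 'vertical_fov': 43.312745479846186, 'cx': 267.4756541642495, 'cy': 193.8304602760705, 'extrinsics': array([[ 6.27502210e-02,  9.77915169e-01, -1.99359806e-01,
         3.24679720e-01],
       [-9.98029253e-01,  6.14570975e-02, -1.26742117e-02,
        -1.77184856e-02],
       [-1.42228798e-04,  1.99762228e-01,  9.79844392e-01,
         1.30400023e+00],
       [ 0.00000000e+00,  0.00000000e+00,  0.00000000e+00,
         1.00000000e+00]])}
0.1
```

View pics/scene0.png

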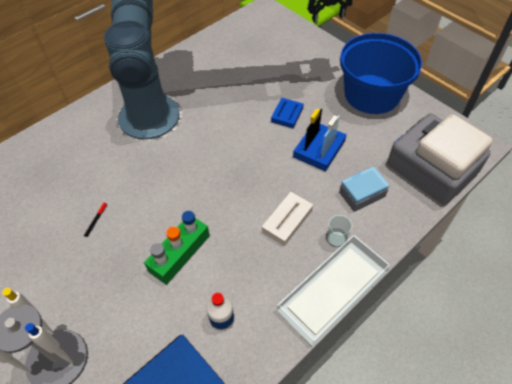

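View pics/top0.png

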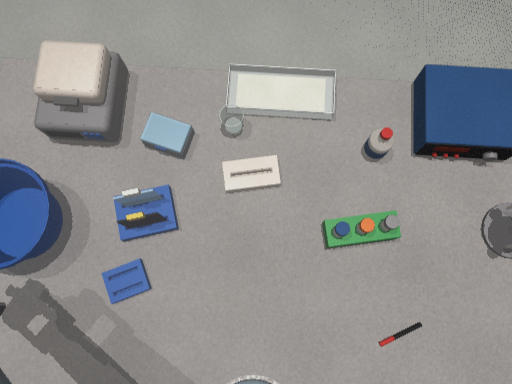

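```bash
cat > h.py <<'E'
import numpy as np, cv2
from cell import manip, optics
def cam(n):
    d=optics.capture(n); d["f"]=192/np.tan(np.radians(d["vertical_fov"]/2)); return d
def ray(d,u,v):
    p=np.array([(u-d["cx"])/d["f"],-(v-d["cy"])/d["f"],-1.]); E=d["extrinsics"]
    return E[:3,3],E[:3,:3]@p
def onz(d,u,v,z):
    o,r=ray(d,u,v); return o+r*(z-o[2])/r[2]
def proj(d,P):
    E=d["extrinsics"]; p=E[:3,:3].T@(np.asarray(P,float)-E[:3,3]); q=-p[2]
    return np.array([d["cx"]+d["f"]*p[0]/q,d["cy"]-d["f"]*p[1]/q])
def tri(a,ua,b,ub):
    A=np.zeros((3,3));B=np.zeros(3)
    rs=[ray(a,*ua),ray(b,*ub)]
    for o,r in rs:
        r=r/np.linalg.norm(r);M=np.eye(3)-np.outer(r,r);A+=M;B+=M@o
    X=np.linalg.solve(A,B)
    return X,[float(np.linalg.norm(np.cross(X-o,r/np.linalg.norm(r)))) for o,r in rs]
def crop(d,x0,y0,w,h,s,name):
    im=cv2.resize(d["color"][y0:y0+h,x0:x0+w,::-1],None,fx=s,fy=s,interpolation=cv2.INTER_CUBIC); cv2.imwrite(name,im)
def mask_big(m,lo=None):
    n,l,s,c=cv2.connectedComponentsWithStats(m.astype(np.uint8)); k=1+np.argmax(s[1:,4]); return l==k,s[k],c[k]
E
python3 - <<'E'
from h import *
t=cam("top");s=cam("scene")
np.save("t.npy",t,allow_pickle=True);np.save("s.npy",s,allow_pickle=True)
crop(t,95,145,200,155,4,"pics/t_c1.png")
crop(t,310,195,110,65,6,"pics/t_c2.png")
crop(s,255,90,130,160,4,"pics/s_c1.png")
crop(s,140,195,90,90,6,"pics/s_c2.png")
E
```

```text
(no output)
```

View pics/t_c1.png

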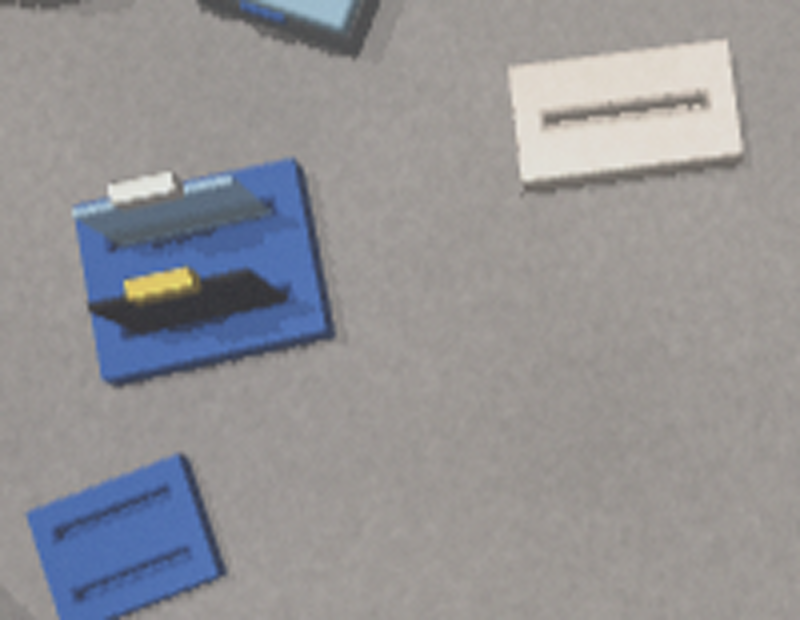

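View pics/t_c2.png

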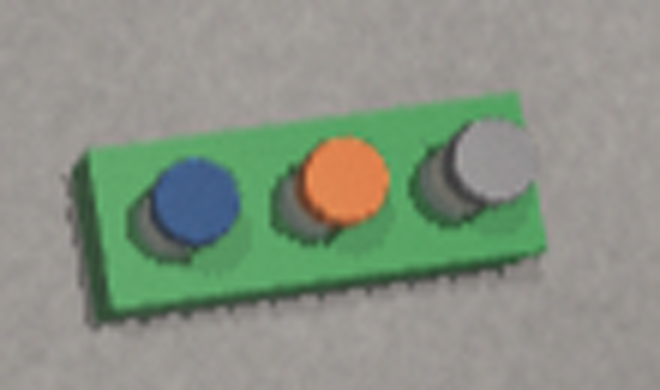

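View pics/s_c1.png

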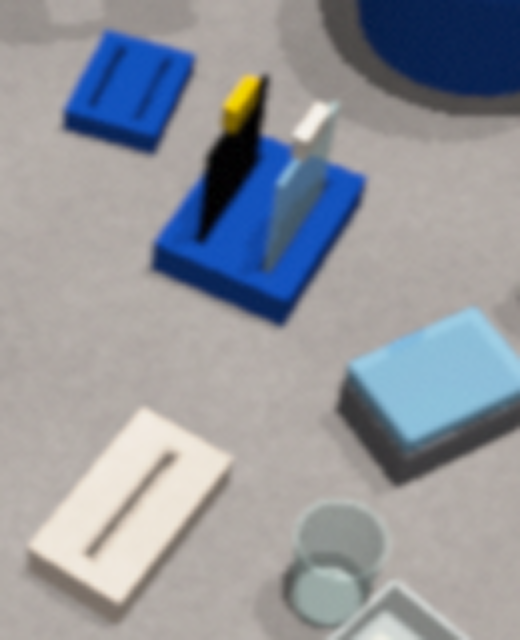

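View pics/s_c2.png

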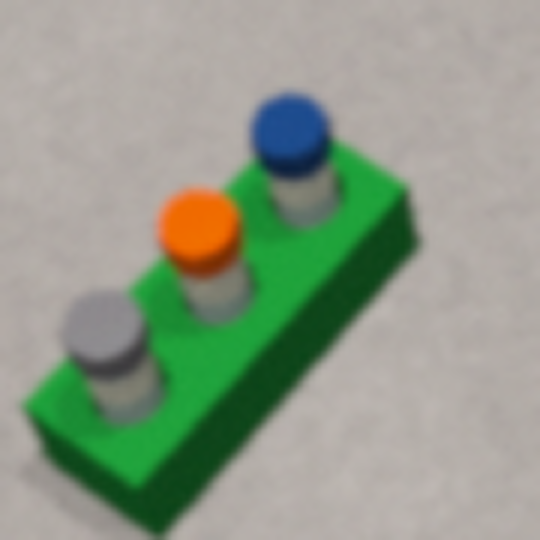

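```bash
cat > meas.py <<'E'
from h import *
t=np.load("t.npy",allow_pickle=True).item();s=np.load("s.npy",allow_pickle=True).item()
print("f",t["f"],s["f"])
def hsv(d): return cv2.cvtColor(d["color"],cv2.COLOR_RGB2HSV)
def box(d): # window
    x0,y0,x1,y1=d; m=np.zeros((384,512),bool); m[y0:y1,x0:x1]=1; return m
def face(d,m,z,name):
    m,st,c=mask_big(m)
    cs,_=cv2.findContours(m.astype(np.uint8),cv2.RETR_EXTERNAL,cv2.CHAIN_APPROX_NONE)
    c=max(cs,key=cv2.contourArea)[:,0,:]
    P=np.array([onz(d,u,v,z)[:2] for u,v in c])
    r=cv2.minAreaRect((P*1000).astype(np.float32)); print(name,"center",np.round(r[0],1),"size",np.round(r[1],1),"ang",round(r[2],2)); 
H=hsv(t);S=hsv(s)
for d,h,n,wS,wR,wG,wY in((t,H,"top",(215,150,290,195),(108,180,182,245),(318,200,405,252),(115,205,160,225)),
                          (s,S,"scene",(255,185,320,250),(285,100,350,175),(140,200,215,285),(300,100,335,130))):
    hh,ss,v=h[...,0].astype(int),h[...,1].astype(int),h[...,2].astype(int)
    vs=v[box(wS)]; print(n,"stand v pct",np.percentile(vs,[5,50,95]), np.percentile(ss[box(wS)],[5,50,95]))
    m=box(wS)&(v>200); face(d,m,.035,n+" stand")
    if n=="scene":
        pass
    ms=box(wR)&(hh>100)&(hh<125)&(ss>120)
    print("rack v",np.percentile(v[ms],[5,25,50,75,95]))
    face(d,box(wR)&(hh>100)&(hh<125)&(ss>120)&(v>130),.035,n+" rack")
    mg=box(wG)&(hh>50)&(hh<80)&(ss>100); print("green v",np.percentile(v[mg],[5,25,50,75,95])); 
    face(d,mg&(v>140),.06,n+" track")
    my=box(wY)&(hh>18)&(hh<35)&(ss>120); mm,st,c=mask_big(my); print("yellow",st,c); 
    face(d,my,.155,n+" tab")
    mo=(hh>5)&(hh<17)&(ss>150)&(box(wG)); mm,st,c=mask_big(mo); print("orange",st,c,onz(d,*c,.125)); 
    np.save(n+"_y.npy",my)
E
python3 meas.py
```

```text
f 483.5461141971519 476.2541878716848
top stand v pct [127. 163. 226.] [12. 16. 26.]
top stand center [640.5  47.6] size [ 78.5 149. ] ang 11.21
rack v [139. 155. 172. 175. 178.]
top rack center [513.4 322. ] size [117.4 148.5] ang 16.46
green v [102. 150. 164. 167. 169.]
top track center [ 502.9 -252.2] size [ 66.5 188.3] ang 11.41
yellow [127 213  16   7  64] [134.265625 215.796875]
top tab center [484.5 312.9] size [10.4 37.2] ang 16.4
orange [361 218  14  14 151] [367.0794702 224.7615894] [ 0.50251928 -0.25150756  0.125     ]
scene stand v pct [143.2 179.  239. ] [14. 17. 35.]
scene stand center [638.5  46.7] size [ 81.6 152.5] ang 11.01
rack v [ 71. 123. 171. 188. 190.]
scene rack center [516.3 320.1] size [119.7 149.9] ang 16.17
green v [ 69.  73. 137. 160. 163.]
scene track center [ 504.8 -254.2] size [ 66.6 187.9] ang 10.96
yellow [311 109  10  16 101] [315.01980198 115.88118812]
scene tab center [495.4 301.1] size [23.9 67.2] ang 23.25
orange [167 227  13  14 150] [172.98       233.30666667] [ 0.50927617 -0.25628198  0.125     ]
```

The black plate could be confused with three things:
- Black plate with the yellow tab, top (134,216) and scene (315,116): this fits the description.
- Clear plate with the white tab, top (130,192).
- Small empty blue rack, top (126,281): a decoy. The larger rack at (145,212) is the one meant.

For the orange-capped tube, the middle tube at top (367,225) has neighbours blue (342,230) and grey (390,223). The close crops confirm both choices. In the rack, the open fingers (57 mm half-span) would hit the white tab at 54 mm, so I'll grip the yellow tab across its 40 mm width.

```bash
cat > geo.py <<'E'
from h import *
from scipy.spatial.transform import Rotation as Ro
ST=np.array([.6395,.0472]);SY=11.1
RK=np.array([.515,.321]);RY=16.3
TAB=np.array([.4855,.3127])
TR=np.array([.5038,-.2530]);TY=11.2
def dn(y): return [180,0,y]
c,s_=np.cos(np.radians(SY)),np.sin(np.radians(SY))
SPOT=np.array([ST[0]-.1*c,ST[1]-.1*s_,.14])
def lean(az,tilt,spin):
    """tool z leaning outward to azimuth az, tilt from straight down; spin=about tool axis"""
    R=Ro.from_euler('z',az,degrees=True)*Ro.from_euler('y',-tilt,degrees=True)*Ro.from_euler('x',180,degrees=True)*Ro.from_euler('z',spin,degrees=True)
    return R
E
python3 - <<'E'
from geo import *
print(manip.tips_ahead, manip.read_tcp_rot(), SPOT)
for p,y in(((*TAB,.45),RY),((*TAB,.306),RY),((*ST,.45),SY),((*ST,.306),SY),((*TR,.43),TY+90),((*TR,.43),TY-90),((*TR,.265),TY-90),((*TR,.265),TY+90)):
    j=manip.solve_ik(list(p),dn(y)); print(np.round(p,3),y,None if j is None else np.round(j,1))
for az in range(-90,91,30):
  for spin in(0,90,-90,180):
    R=lean(az,45,spin); z=R.as_matrix()[:,2]
    p=SPOT-z*(.0445+.155)
    j=manip.solve_ik(list(p),list(R.as_euler('xyz',degrees=True)))
    if j is not None: print(az,spin,np.round(z,2),np.round(p,3),np.round(j,1))
E
```

```text
0.1734 [-1.79933081e+02 -1.10205831e-02  1.54688704e+02] [0.54137073 0.0279478  0.14      ]
[0.486 0.313 0.45 ] 16.3 [21.5  2.3 97.5 -0.  80.2 95.2]
[0.486 0.313 0.306] 16.3 [ 21.5  10.7 104.1  -0.   65.1  95.2]
[0.64  0.047 0.45 ] 11.1 [-5.9 11.  88.1 -0.  81.  73. ]
[0.64  0.047 0.306] 11.1 [-5.9 18.7 94.5 -0.  66.9 73. ]
[ 0.504 -0.253  0.43 ] 101.2 [-38.2   1.3 100.6   0.   78.1 -49.4]
[ 0.504 -0.253  0.43 ] -78.8 [-38.2   1.3 100.6  -0.   78.1 130.6]
[ 0.504 -0.253  0.265] -78.8 [-38.2  12.4 107.1  -0.   60.5 130.6]
[ 0.504 -0.253  0.265] 101.2 [-38.2  12.4 107.1   0.   60.5 -49.4]
-90 0 [ 0.   -0.71 -0.71] [0.541 0.169 0.281] [  11.6   15.8  103.9  -45.3   76.9 -150.9]
-90 90 [-0.   -0.71 -0.71] [0.541 0.169 0.281] [ 11.6  15.8 103.9 -45.3  76.9 -60.9]
-90 -90 [-0.   -0.71 -0.71] [0.541 0.169 0.281] [ 11.6  15.8 103.9 -45.3  76.9 119.1]
-90 180 [ 0.   -0.71 -0.71] [0.541 0.169 0.281] [ 11.6  15.8 103.9 -45.3  76.9  29.1]
-60 90 [ 0.35 -0.61 -0.71] [0.471 0.15  0.281] [ 10.9   3.  118.6 -54.3  55.4 -77.8]
-60 -90 [ 0.35 -0.61 -0.71] [0.471 0.15  0.281] [ 10.9   3.  118.6 -54.3  
[... 970 characters left out ...]
35  0.61 -0.71] [ 0.471 -0.094  0.281] [-32.    0.3 121.4  49.   69.5 -24.8]
60 90 [ 0.35  0.61 -0.71] [ 0.471 -0.094  0.281] [-32.    0.3 121.4  49.   69.5  65.2]
60 -90 [ 0.35  0.61 -0.71] [ 0.471 -0.094  0.281] [ -32.     0.3  121.4   49.    69.5 -114.8]
60 180 [ 0.35  0.61 -0.71] [ 0.471 -0.094  0.281] [-32.    0.3 121.4  49.   69.5 155.2]
90 0 [ 0.    0.71 -0.71] [ 0.541 -0.113  0.281] [-28.9  13.5 106.7  38.3  86.5 -40.7]
90 90 [ 0.    0.71 -0.71] [ 0.541 -0.113  0.281] [-28.9  13.5 106.7  38.3  86.5  49.3]
90 -90 [ 0.    0.71 -0.71] [ 0.541 -0.113  0.281] [ -28.9   13.5  106.7   38.3   86.5 -130.7]
90 180 [ 0.    0.71 -0.71] [ 0.541 -0.113  0.281] [-28.9  13.5 106.7  38.3  86.5 139.3]
```

```bash
python3 - <<'E'
from geo import *
manip.movep([*TAB,.40],dn(RY))
print(manip.read_clock(),manip.read_position(),manip.read_gripper_width())
g=manip.move_l([*TAB,.306],rate=.12,guard=8)
print(g,manip.read_position(),manip.read_wrist_force())
if not g:
    manip.close_gripper(); print("w",manip.read_gripper_width(),manip.read_wrist_force())
t=cam("top");s=cam("scene");crop(t,95,150,130,110,6,"pics/t1.png");crop(s,255,60,130,130,5,"pics/s1.png");print(manip.read_clock())
E
```

```text
1.8083 [0.48533461 0.3130446  0.40004925] 0.9967093222307477
False [0.48584232 0.31289639 0.30690191] [-0.05898674  0.24084123 -0.31763876]
w 0.45517375943998445 [-0.55097149  0.61136891  3.19180855]
3.3333
```

View pics/t1.png

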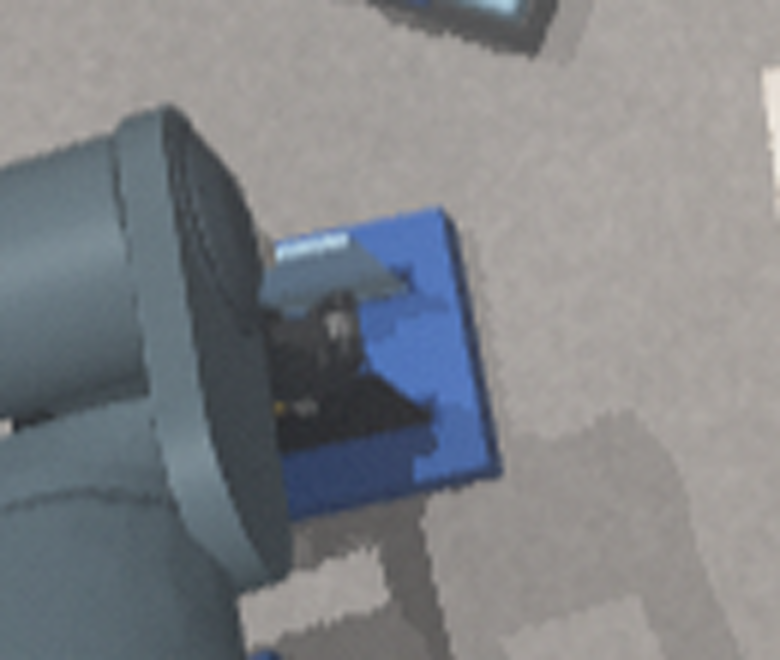

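View pics/s1.png

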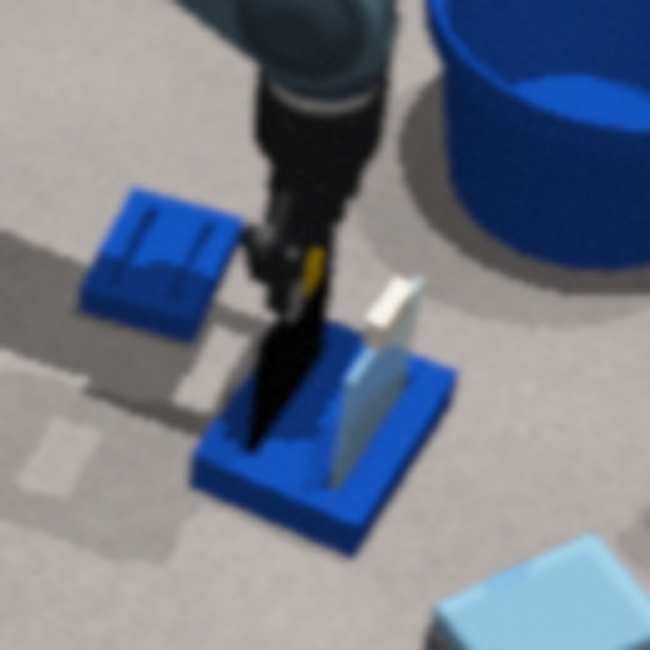

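The scene crop shows both fingers around the yellow tab, at crop (312,268), with a width of about 39 mm. Next I lift it, carry it across, and look at it above the stand.

```bash
python3 - <<'E'
from geo import *
manip.move_l([*TAB,.42],rate=.12)
print("w",manip.read_gripper_width(),manip.read_wrist_force())
manip.move_l([*ST,.42],dn(SY),rate=.15)
manip.move_l([*ST,.345],rate=.12); manip.dwell(.3)
print(manip.read_position(),manip.read_tcp_rot(),manip.read_gripper_width(),manip.read_clock())
t=cam("top");s=cam("scene");np.save("t2.npy",t,allow_pickle=True);np.save("s2.npy",s,allow_pickle=True)
crop(t,200,130,110,90,7,"pics/t2.png");crop(s,235,130,110,120,6,"pics/s2.png")
E
```

```text
w 0.45206109619589524 [ 0.39338201 -0.21482064 -1.06965862]
[0.63964637 0.04717491 0.34581322] [ 1.79976488e+02 -7.17252723e-02  1.10978958e+01] 0.4504457457447592 7.7083
```

View pics/t2.png

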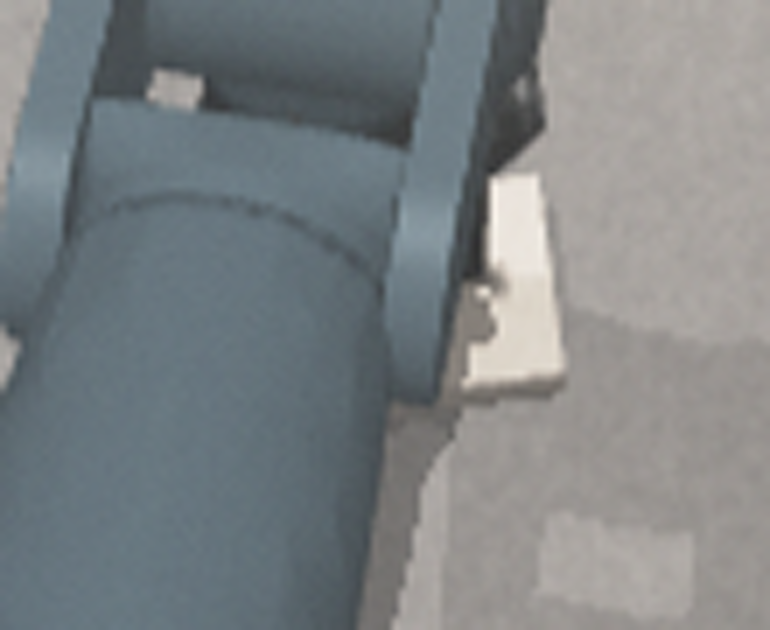

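View pics/s2.png

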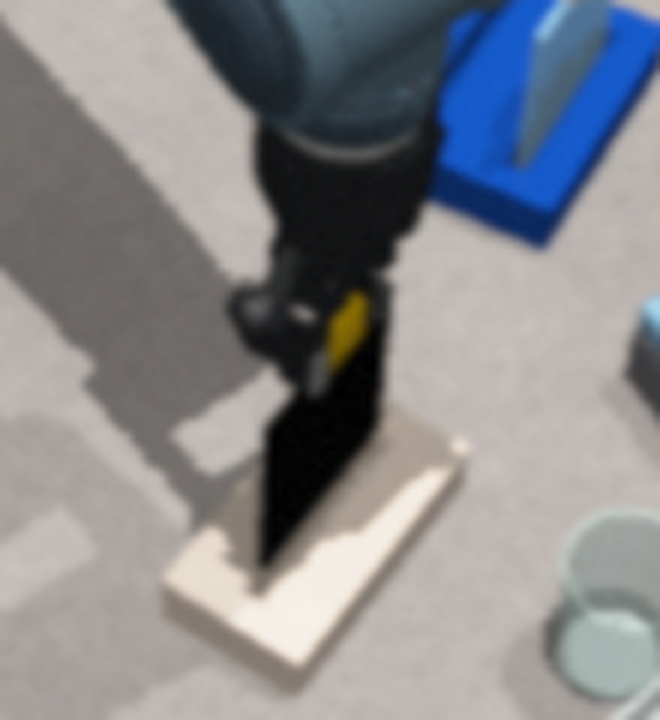

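```bash
python3 - <<'E'
from geo import *
s=np.load("s2.npy",allow_pickle=True).item()
ex=np.array([c,s_]);ey=np.array([-s_,c])
for z in(.049,.169):
  for y in(-.05,.05):
    for x in (-.0025,.0025):
      print(z,y,x,np.round((proj(s,[*(ST+x*ex+y*ey),z])-[235,130])*6,0))
# measured bottom edge to world
for z in (.046,.049,.052):
  a=onz(s,235+265/6,130+568/6,z)[:2];b=onz(s,235+382/6,130+435/6,z)[:2]
  print(z,[np.round([(p-ST)@ex*1e3,(p-ST)@ey*1e3],1) for p in(a,b)])
# bottom edge line through dark mask
g=s["color"].max(2)
for u in range(279,299,2):
    col=g[:,u].astype(int); r=[v for v in range(180,240) if col[v]<35]; print(u,max(r) if r else None, [int(k) for k in col[max(r)-1:max(r)+5]] if r else '')
E
```

```text
0.049 -0.05 -0.0025 [254. 563.]
0.049 -0.05 0.0025 [263. 568.]
0.049 0.05 -0.0025 [370. 420.]
0.049 0.05 0.0025 [378. 425.]
0.169 -0.05 -0.0025 [260. 423.]
0.169 -0.05 0.0025 [270. 429.]
0.169 0.05 -0.0025 [384. 275.]
0.169 0.05 0.0025 [393. 280.]
0.046 [array([  2.4, -48. ]), array([ 6.2, 48. ])]
0.049 [array([  3.3, -49.5]), array([ 7.2, 46.2])]
0.052 [array([  4.3, -51. ]), array([ 8.1, 44.5])]
279 222 [19, 21, 37, 72, 109, 125]
281 220 [6, 19, 43, 74, 98, 118]
283 218 [11, 31, 58, 85, 109, 125]
285 215 [8, 17, 42, 74, 98, 119]
287 213 [12, 30, 58, 87, 111, 125]
289 210 [7, 20, 43, 75, 100, 120]
291 208 [14, 27, 51, 85, 112, 128]
293 205 [6, 18, 46, 77, 101, 121]
295 203 [12, 26, 53, 87, 114, 132]
297 196 [25, 33, 37, 35, 39, 48]
```

The plate's lower edge in the scene view is within 1 px of the predicted slot-centred position. I'll lower it with a guard.

```bash
python3 - <<'E'
from geo import *
g=manip.move_l([*ST,.307],rate=.05,guard=6)
print(g,manip.read_position(),manip.read_wrist_force(),manip.read_moment())
s=cam("scene");t=cam("top");crop(s,235,130,110,120,6,"pics/s3.png");print(manip.read_clock())
E
```

```text
True [0.63917438 0.04730907 0.3067768 ] [-0.87973296  0.47017005  4.17435343] [-0.09505198  0.03555206 -0.04400887]
8.6333
```

View pics/s3.png

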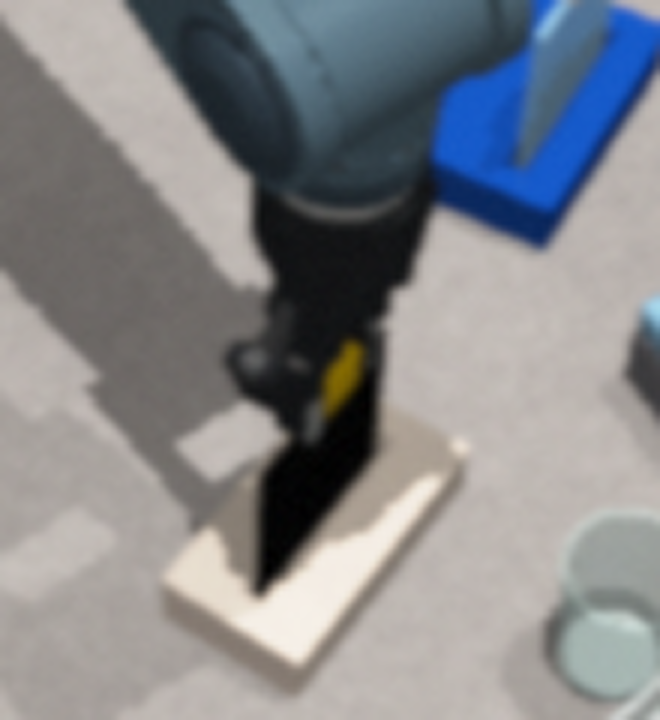

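The plate is in the slot, with floor contact at the same height as in the rack. Next I release and check the seat.

```bash
python3 - <<'E'
from geo import *
manip.release(); manip.dwell(.3)
manip.move_l([*ST,.43],rate=.15)
manip.movep([*TR,.40],dn(TY+90))
print(manip.read_position(),manip.read_clock())
s=cam("scene");t=cam("top");np.save("t3.npy",t,allow_pickle=True);np.save("s3.npy",s,allow_pickle=True)
crop(s,235,130,110,120,6,"pics/s4.png");crop(t,200,130,110,90,7,"pics/t4.png")
ex=np.array([c,s_]);ey=np.array([-s_,c])
for d,w in((t,(215,150,290,195)),(s,(250,140,320,220))):
    h=cv2.cvtColor(d["color"],cv2.COLOR_RGB2HSV).astype(int); m=np.zeros((384,512),bool);m[w[1]:w[3],w[0]:w[2]]=1
    m&=(h[...,0]>18)&(h[...,0]<35)&(h[...,1]>120); mm,st,cc=mask_big(m); print(st,cc)
    for P in([*ST,.155],[*(ST+.006*ex),.1425]): print(" pred",proj(d,P))
E
```

```text
[ 0.50396072 -0.25273394  0.39984982] 12.2917
[241 159  16   6  58] [248.03448276 161.56896552]
 pred [249.23348622 160.36010327]
 pred [249.12305089 159.39465548]
[284 186  13  18 141] [289.68085106 194.18439716]
 pred [289.43857481 191.35189208]
 pred [291.06704289 194.99472414]
```

View pics/s4.png

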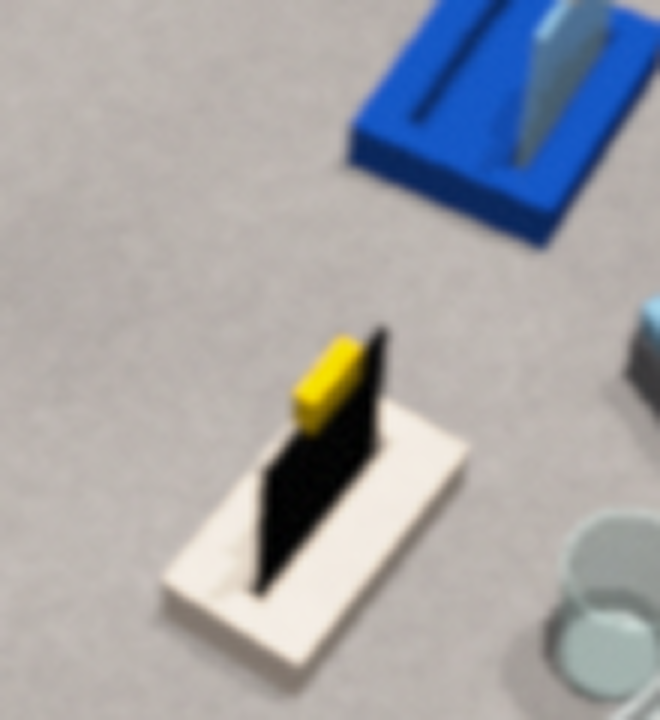

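View pics/t4.png

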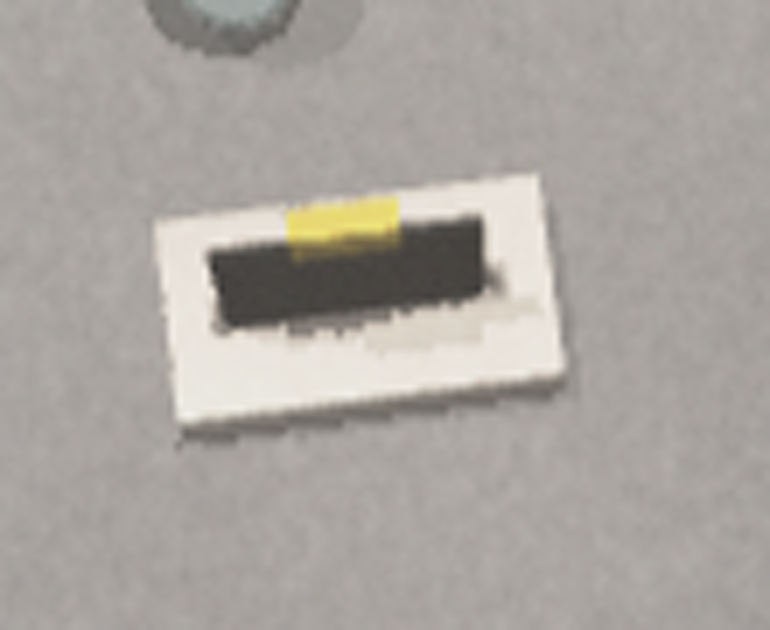

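The plate stands fully down in the slot and released: yellow tab at scene (290,194) and top (248,162), predicted (290,193) and (249,160). Now the tube.

```bash
python3 - <<'E'
from geo import *
g=manip.move_l([*TR,.267],rate=.12,guard=8)
print(g,manip.read_position(),manip.read_wrist_force())
if not g:
    manip.close_gripper(); print("w",manip.read_gripper_width(),manip.read_wrist_force())
    s=cam("scene");crop(s,120,150,120,130,6,"pics/s5.png")
    manip.move_l([*TR,.44],rate=.12); manip.dwell(.2)
    print("w",manip.read_gripper_width(),manip.read_position(),manip.read_clock())
    s=cam("scene");t=cam("top");crop(s,120,110,120,130,6,"pics/s6.png");cv2.imwrite("pics/t6.png",t["color"][...,::-1])
E
```

```text
False [ 0.50414847 -0.2532392   0.26795557] [ 0.73977565 -0.05061085 -1.52883431]
w 0.3919279208402135 [-0.38297564  0.42768436  2.51148203]
w 0.39424762619830056 [ 0.50375475 -0.25298413  0.43942968] 16.0167
```

View pics/s5.png

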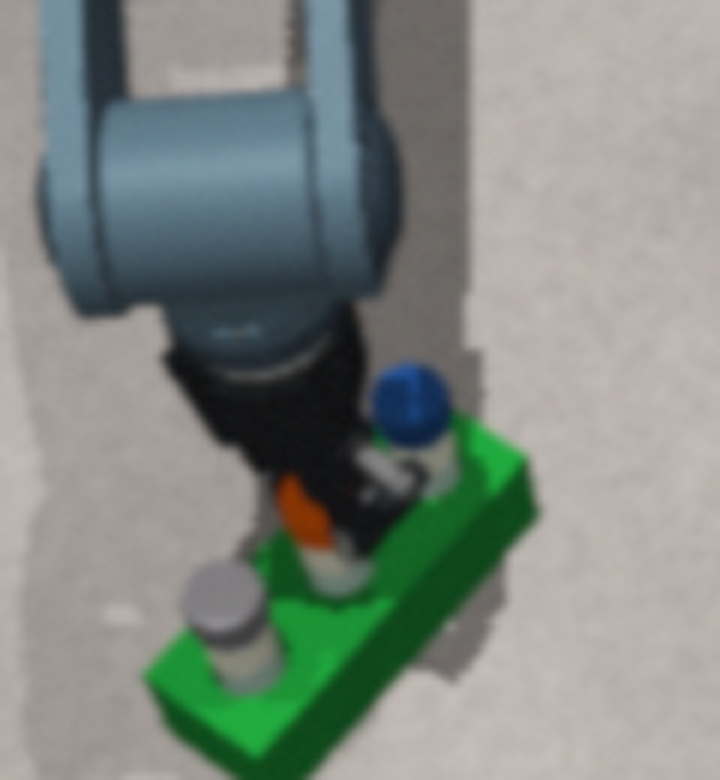

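View pics/s6.png

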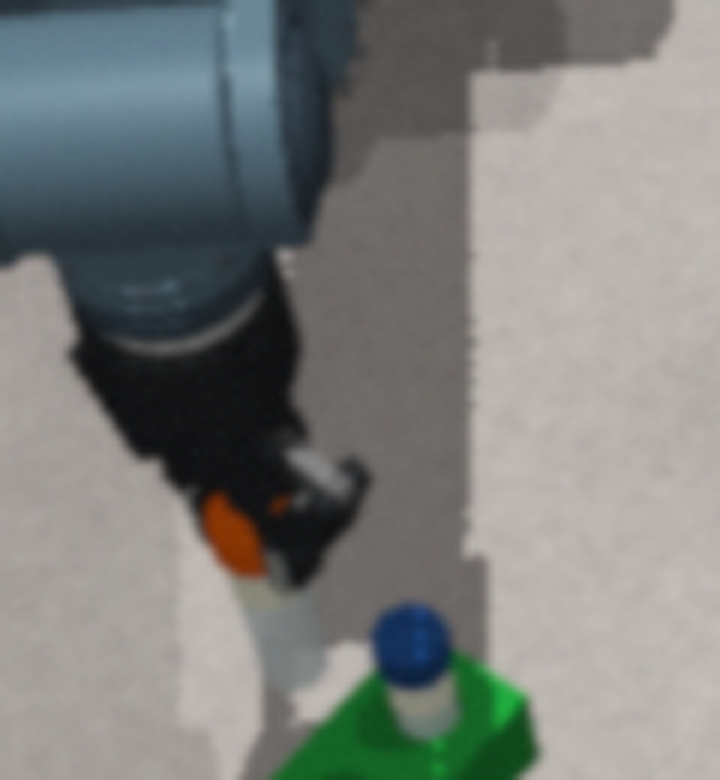

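The tube is held by its cap, drawn clear (bottom at about 0.18 m). I'll tilt it while high, then lower to the viewing spot.

```bash
python3 - <<'E'
from geo import *
R=lean(90,45,0); e=list(R.as_euler('xyz',degrees=True)); z=R.as_matrix()[:,2]
p=SPOT-z*.2005
print(manip.solve_ik([p[0],p[1],.42],e))
manip.movep([p[0],p[1],.42],e)
manip.move_l(list(p),rate=.12); manip.dwell(.4)
print(manip.read_position(),p,manip.read_tcp_rot(),manip.read_gripper_width(),manip.read_clock())
s=cam("scene");t=cam("top");crop(s,180,100,150,140,5,"pics/s7.png");crop(t,200,130,160,140,5,"pics/t7.png");cv2.imwrite("pics/t7f.png",t["color"][...,::-1])
Rm=Ro.from_euler('xyz',manip.read_tcp_rot(),degrees=True).as_matrix();q=np.array(manip.read_position())
b=q+Rm[:,2]*.258
for n,d,o in(("s",s,(180,100)),("t",t,(200,130))): print(n,"mid",(proj(d,SPOT)-o)*5,"bottom",(proj(d,b)-o)*5,"cap",(proj(d,q+Rm[:,2]*.143)-o)*5)
print(b)
E
```

```text
[-28.96544326   3.53024142 101.92349622  38.67903772  98.14291333
 -31.58446413]
[ 0.54138345 -0.11384078  0.28195487] [ 0.54137073 -0.11382711  0.28177491] [179.9778162  -44.99092678  90.01613264] 0.3933875448304284 18.8083
s mid [398.40921033 387.32988139] bottom [449.79739118 390.01439227] cap [343.09468381 384.36866876]
t mid [272.43279198 355.51333328] bottom [194.47887461 365.42128364] cap [355.89422426 344.92580895]
[0.5413638  0.06860229 0.09936734]
```

View pics/s7.png

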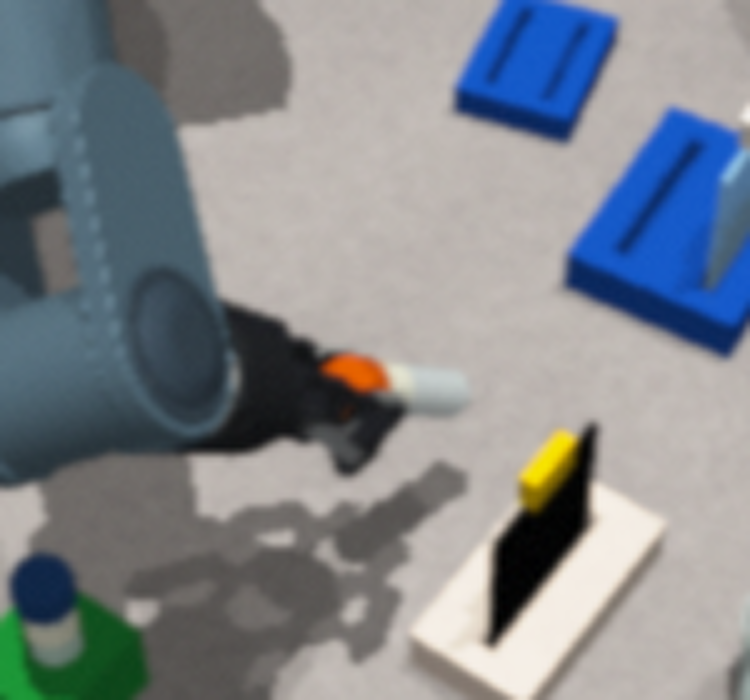

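View pics/t7.png

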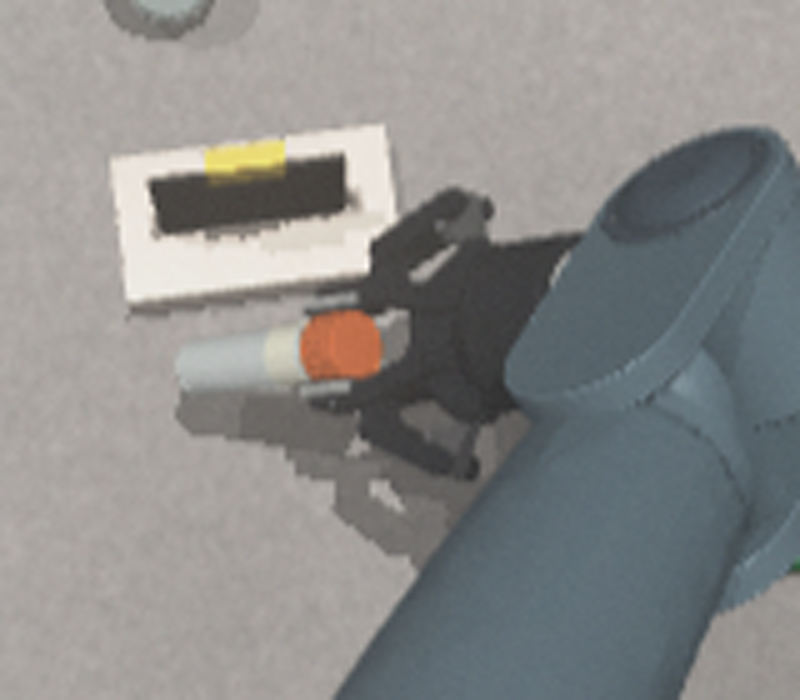

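Both views match the prediction. The tube runs from its cap at top crop (340,345) to its bottom at (190,365), against predicted (356,345) and (194,365), and it is clear of everything. The plate is untouched.

```bash
python3 - <<'E'
from geo import *
print(np.round(manip.read_joint_velocities(),3),manip.read_gripper_width(),manip.read_wrist_force(),manip.read_clock())
manip.hand_in()
E
```

```text
[ 0.005  0.089  0.039 -0.079 -0.012  0.026] 0.39020483067587836 [ 0.05441714 -0.80242709 -0.02139481] 18.9083
the job is handed in; nothing more can be done
```

The black plate is in the viewing stand's slot and let go, and the gripper is holding the orange-capped tube at the viewing spot. I handed the job in at 18.9 s; it gives no verdict, so I only have my own checks.

- **Plate:** I gripped the yellow tab across its 40 mm width, because the open fingers would have hit the clear plate's white tab the other way. I lowered it until it touched the slot floor, at the same height as it stood in the rack. After release, the tab was within about 2 px (3–4 mm) of its expected position in both views. It sits 2–3 mm off-centre along the slot and leans back very slightly, both within tolerance.
- **Tube:** I gripped it by the cap, drew it straight out and leaned it 45°. By the arm's reading, its middle is within a millimetre or so of the viewing spot I measured, and its bottom is about 0.10 m above the table. Both camera views agree to a few pixels and show it clear of the plate, stand and racks.
- **Steadiness and bystanders:** Joint speeds were under 0.1 deg/s and the grip width was steady at hand-in. No check failed. I did not re-measure the bystanders, and the grey tube was out of view in the last pictures, but no contact showed on any move.

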